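# Switch the fluorescence reader to its green filter key

## Task

The white fluorescence reader on the lab bench has a bank of three interlocked filter keys, and its red key is latched down. Switch it to the green filter: press the green key fully home so that it latches and the red key pops up, without pressing the yellow key, then let go.

Things in the scene. Friction and masses are not known exactly. Their poses are not given: they have to be found in the camera images.
- key_green_top (a point): Centre of the green key's top, moving with it. z up, y along the row of keys, x away from the robot to the 88 mm high back housing, which begins 56 mm from the key's centre. Keys are flat-topped, 30 mm along the row, 40 mm across it, 55 mm apart between centres, in varying colour order. An unpressed top is 75 mm above the bench, 20 mm above the reader's fixed white deck.
- key_green (a joint): How far the green key is pressed straight down, m: 0 up, 0.012 at its hard stop. Springs resist with up to about 4 N, briefly more when hit fast. Pressed beyond about 0.010 and released, it rises to about 0.009 and stays latched. On its way down it frees the latched key, which springs up. If it is stopped short it comes up again and no key may be latched: press again.
- key_red (a joint): The same for the red key, of the same size in the same row: it starts latched down at about 0.009, its top about 66 mm above the bench, and must end up, at 0.
- key_yellow (a joint): The same for the yellow key, of the same size in the same row: it starts up, at 0, and is not to be pressed.

How it is judged:
At the end, for the whole second after the job is handed in: The green key is latched down (between 7.5 and 11.5 mm below its up position) with nothing touching it, and the red and yellow keys are up (within 2 mm) (value of joint key_green between 0.0075 and 0.0115 m and value of joint each of key_red, key_yellow below 0.002 m).
It fails at once if the yellow key is pressed down by more than 5 mm (value of joint key_yellow above 0.005 m).
It also fails if it takes over 32 s, if anything falls off the work surface, if the arm or the gripper's body presses on something with over 40 N, if the wrist force passes 120 N, or if a joint passes its speed limit or range.

## Robot

A 6-joint arm with a two-finger parallel gripper is mounted at the origin on the work surface. World frame = base frame: x ahead of the robot, y to its left, z up, the work surface at z = 0. Lengths are in m, angles in rad, forces in N, time in s.
With the tool pointing down it reaches from about 0.375 to 0.9 m from the base axis. Payload 3.1 kg.
Tool frame: the origin (TCP) lies between the finger pads; the fingertips stand 22 mm ahead of it and the grasp point (between the pads) lies 3 mm ahead of it; z points along the fingers, y is the line along which they close (so a half turn about z gives the same grasp; the last joint's range is limited). The gripper opens to 87 mm and grips with 3 to 60 N. Pads are 19 mm wide; open, the fingers measure 117 mm over their backs; the gripper's body (75 mm by 190 mm) begins 51 mm behind the grasp point.
Start: joints at [-1.351, 0.527, 1.433, -0, 1.181, -0.178], TCP at [0.242, -0.576, 0.245] pointing down, gripper open.
Joint ranges: [-3.08, 3.08], [-0.75, 2.2], [0.22, 2.44], [-1.43, 4.57], [0, 2.65], [-2.85, 2.85]. Speed limits (rad/s): [2.79, 2.79, 3.14, 3.14, 3.14, 3.14].

## Interface

Orientations are given as a unit quaternion [x, y, z, w].
In Python, from rig import get_obs, camera, get_calibration, hand_in, cut_out gives the robot as it stands.
- The arm moves only by the shell command python3 -m inch 'ROWS' [OPENING] [FORCE]. ROWS is JSON, one flat list of numbers, 6 for each row, row after row: the shift along the tool's x, y, z scaled (see below), then the turn, a rotation vector about the tool's x, y, z scaled (see below). A call has 1 to 20 rows; each row is the pose to reach, as a shift and turn from the pose commanded when the call began, along the tool's axes at that moment; what a row does not reach only later rows make up. The controller multiplies each number of a shift by 0.08 m and each number of a turn by 90 degrees. A row lasts 1/12 s, in which the tool goes at most 41.7 mm and 7.16 degrees, less where a joint would pass 70% of its speed; a pose out of reach is approached as far as the arm can. A call with a number of a shift or a turn outside -1 to 1 is refused whole. A call with a gripper value outside its range is refused whole. OPENING is the finger opening in mm, from 0 to 87, set as the call begins (- or left out, the last holds). The fingers move at their own pace and stop on an object; FORCE is the grip in N (left out, the last holds). Time passes only in rows, so rows that repeat a pose let the fingers close. It gives the time, the measured TCP pose, the force, the opening and the grip force at its end, in the units of the state.
- get_obs(): the state, without advancing time (a new reading comes with each control period).
- camera(name): name is "side" or "top"; returns the picture (384x512x3 uint8, red, green, blue); there is no depth.
- get_calibration(name): a dict with "vertical_fov" (degrees; the focal length in pixels is half the picture's height over the tangent of half this angle, whatever the lens; pixels are square), "cx", "cy" (the principal point, pixels), "T" (4x4, takes a point from camera to world coordinates). Camera axes: x right, y down, z forward; pixel columns grow to the right and rows downward; lengths in m; the calibration is good to about 2 mm. A picture is of the moment at which its call begins. get_calibration takes no time and is no camera call.
- hand_in(): hands the job in; it is judged then, once.
Trained networks look in the newest picture that a camera, given by its name, has taken for a name from the list of things; names that differ only in an ending like _2 or _b are one class to them, and where a whole thing is asked for, a point or a joint stands for the part that bears it (a point fixed in the world has none). Each returns a list of dicts, best first, with "conf" (0 to 1); they miss things now and then, are a little off and sometimes report something else, mostly with a low value. They report only what shows in the picture. A call takes as long as a camera call.
- cut_out(camera, thing): "region" (384x512 bool, what is visible of it) and "bbox" ([left, top, right, bottom] in pixels, round what is visible of it).
The state is a dict: "time": time; "q": joint angles; "joint_velocities": joint speeds; "joint_torque": joint torques, N m; "position": TCP position; "tool_rot": TCP orientation; "ft_force": force on the tool from outside, world axes, zero at the start; "moment": the same for the moment, N m; "grip_width": finger opening in m; "grip_force": force on a finger pad.
Only numpy, scipy, OpenCV 4.12 (cv2) and the standard library are available. Lean on these libraries where they do the work, as an engineer would, in place of code of your own. Each camera call takes 0.05 s, during which the arm holds its last target. There are 200 camera calls.

## Working session

There is one attempt and no reset: what is moved stays moved. The work goes in short steps, Python scripts to look and compute and a shell command to move; the robot and the scene stay as the last step left them, time stands still between calls to the robot, and variables do not carry over. Pictures are saved under pics/ and viewed, at most 10 in all, crops included, and the job is handed in when it is done.

```bash
mkdir -p pics
cat > h.py <<'E'
import numpy as np,cv2
from rig import *
def ray(n,u,v):
    c=get_calibration(n);f=192/np.tan(np.radians(c["vertical_fov"])/2);T=np.array(c["T"])
    return T[:3,3],T[:3,:3]@np.array([(u-c["cx"])/f,(v-c["cy"])/f,1])
def hit(n,u,v,z):
    o,d=ray(n,u,v);return o+d*(z-o[2])/d[2]
E
python3 - <<'E'
from h import *
for n in("top","side"):
    im=camera(n);cv2.imwrite(f"pics/{n}1.png",im[:,:,::-1])
    c=get_calibration(n);print(n,c)
    for k,z in(("key_green",.075),("key_red",.066),("key_yellow",.075)):
        for r in cut_out(n,k)[:2]:
            m=r["region"];ys,xs=np.nonzero(m)
            print(n,k,round(r["conf"],2),r["bbox"],xs.mean(),ys.mean(),hit(n,xs.mean(),ys.mean(),z),cv2.minAreaRect(np.argwhere(m)[:,::-1].astype(np.float32)))
o=get_obs();print(o["time"],o["position"],o["tool_rot"],o["ft_force"])
E
```

```text
top {'vertical_fov': 46.32813516644776, 'cx': 261.12514433650466, 'cy': 197.4061624718826, 'T': array([[ 0.01882205, -0.98841988,  0.15057184,  0.49034857],
       [-0.999818  , -0.01813841,  0.00591249,  0.01146289],
       [-0.00311289, -0.15065572, -0.98858139,  0.71369986],
       [ 0.        ,  0.        ,  0.        ,  1.        ]])}
top key_green 0.85 [320.0, 203.8, 336.8, 231.3] 325.4122516556291 216.7185430463576 [ 0.56139095 -0.07714013  0.075     ] ((325.48455810546875, 216.7677001953125), (28.337095260620117, 22.01778793334961), 86.18592071533203)
top key_red 0.63 [350.1, 203.8, 376.8, 229.7] 363.1240875912409 214.48540145985402 [ 0.56665882 -0.13306778  0.066     ] ((363.0247497558594, 214.74752807617188), (27.562530517578125, 20.59726905822754), 84.2894058227539)
top key_red 0.47 [312.4, 204.0, 337.0, 233.6] 325.7781402936378 216.73246329526916 [ 0.56238153 -0.07891875  0.066     ] ((325.78277587890625, 216.61068725585938), (28.518760681152344, 22.09071922302246), 84.80557250976562)
top key_yellow 0.58 [276.8, 202.6, 301.7, 232.5] 288.1544715447154 219.70243902439023 [ 
[... 339 characters left out ...]
 0.4706299 ],
       [ 0.01944268, -0.73830706, -0.67418444,  0.51919288],
       [ 0.        ,  0.        ,  0.        ,  1.        ]])}
side key_red 0.55 [290.6, 136.0, 319.7, 154.0] 305.02 144.16333333333333 [ 0.56354524 -0.12637248  0.066     ] ((305.0, 144.0), (23.533933639526367, 13.728127479553223), 11.309932708740234)
side key_yellow 0.92 [275.4, 167.0, 303.4, 190.6] 287.70985401459853 179.3339416058394 [ 0.5532398  -0.01356426  0.075     ] ((287.70587158203125, 179.17648315429688), (27.163990020751953, 21.3431339263916), 14.03624439239502)
0.4 [ 0.24210424 -0.57609252  0.24440493] [ 9.80284040e-01  1.97593460e-01 -2.07398724e-05 -1.55993616e-04] [ 0.33988136  0.25591179 -0.32164249]
```

Run:
```python
import cv2
a=cv2.resize(cv2.imread("pics/top1.png")[150:290,220:420],(800,560));b=cv2.resize(cv2.imread("pics/side1.png")[90:230,220:390],(680,560))
cv2.imwrite("pics/a.png",a);cv2.imwrite("pics/b.png",b)
```

```text
(no output)
```

View pics/a.png

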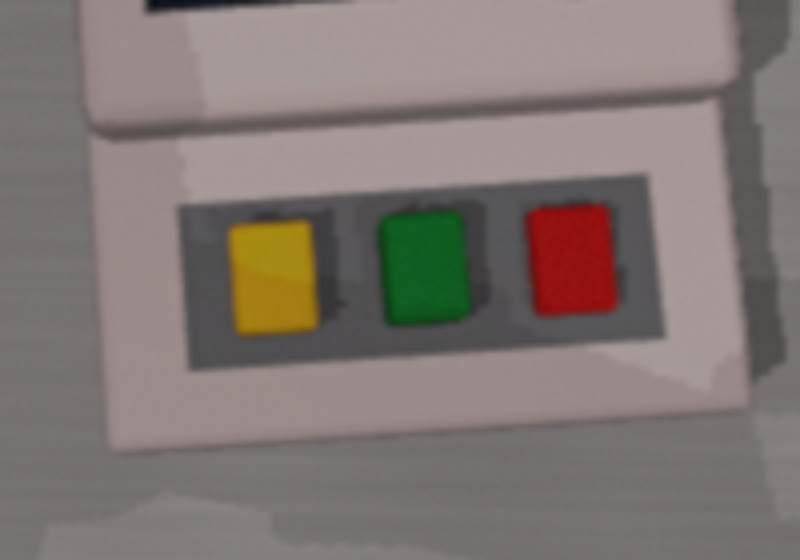

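View pics/b.png

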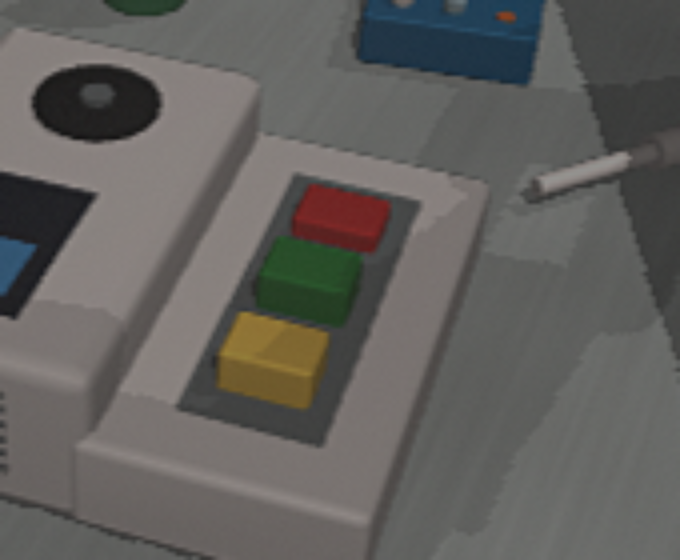

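The top crop shows the keys in the order yellow, green, red from left to right, with green at about (326,217) in the full image. The side crop shows the same order. Next I'll check the path for obstacles.

View pics/top1.png

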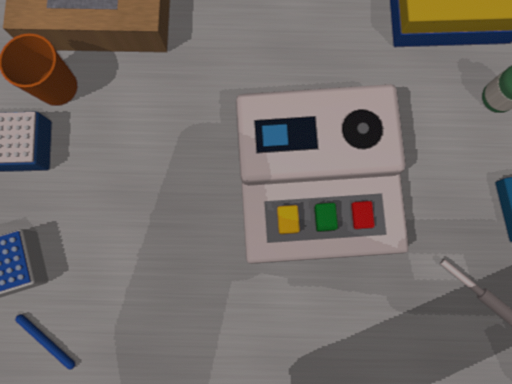

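View pics/side1.png

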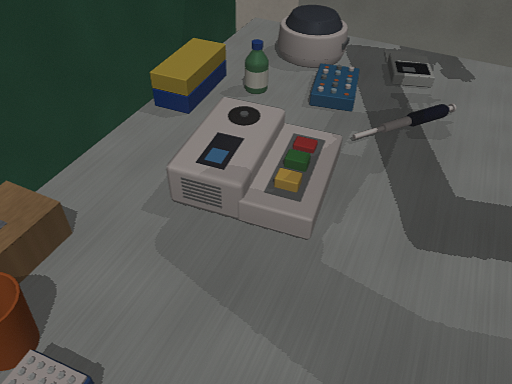

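Run:
```python
from h import *
print(hit("side",298,155.5,.075),hit("side",305,144,.066))
im=cv2.imread("pics/side1.png");h=cv2.cvtColor(im,cv2.COLOR_BGR2HSV)[120:175,270:330]
m=cv2.inRange(h,(45,90,0),(80,255,255));ys,xs=np.nonzero(m);print(xs.mean()+270,ys.mean()+120,len(xs),hit("side",xs.mean()+270,ys.mean()+120,.070))
```

```text
[ 0.56004227 -0.07865618  0.075     ] [ 0.56374448 -0.12682036  0.066     ]
296.7099767981438 159.73781902552204 431 [ 0.55975577 -0.07289393  0.07      ]
```

Both cameras agree on the green key: (0.561, -0.077). The path is clear, with the reader alone at about (320,150) in the top picture and no tall object on the way. I'll close the fingers and set out.

```bash
python3 -m inch '[0.33,-0.23,0,0,0,0, 0.67,-0.46,0,0,0,0, 1,-0.69,0,0,0,0]' 0 20
python3 -m inch '[0.33,-0.23,0,0,0,0, 0.67,-0.46,0,0,0,0, 1,-0.69,0,0,0,0]'
python3 -m inch '[0.33,-0.23,0,0,0,0, 0.67,-0.46,0,0,0,0, 1,-0.69,0,0,0,0]'
```

```text
time: 0.65
position: [0.2947, -0.4936, 0.2444]
tool_rot: [0.98, 0.197, 0.0, -0.0]
ft_force: [0.5, 0.4, 0.6]
grip_width: 0.0745
grip_force: 0.0
time: 0.9
position: [0.3475, -0.4111, 0.2447]
tool_rot: [0.98, 0.197, 0.0, 0.0]
ft_force: [0.6, -0.5, 0.1]
grip_width: 0.0548
grip_force: 0.0
time: 1.15
position: [0.4, -0.3292, 0.2448]
tool_rot: [0.98, 0.197, 0.0, 0.0]
ft_force: [0.6, -0.6, 1.2]
grip_width: 0.035
grip_force: 0.0
```

```bash
python3 -m inch '[0.33,-0.23,0,0,0,0, 0.67,-0.46,0,0,0,0, 1,-0.69,0,0,0,0]' >/dev/null
python3 -m inch '[0.33,-0.23,0,0,0,0, 0.67,-0.46,0,0,0,0, 1,-0.69,0,0,0,0]' >/dev/null
python3 -m inch '[0.33,-0.23,0,0,0,0, 0.67,-0.46,0,0,0,0, 1,-0.69,0,0,0,0, 1,-0.69,0,0,0,0,1,-0.69,0,0,0,0,1,-0.69,0,0,0,0]'
python3 - <<'E'
from h import *
from scipy.spatial.transform import Rotation as R
o=get_obs();p=o["position"];A=R.from_quat(o["tool_rot"])
for t in(.12,.10,.075,.0605):
    print(t,A.inv().apply(np.array([.561,-.077,t+.022])-p)/.08)
print(p,o["ft_force"])
E
```

```text
time: 2.15
position: [0.556, -0.085, 0.2444]
tool_rot: [0.98, 0.198, -0.0, 0.0]
ft_force: [-0.2, -0.5, 0.1]
grip_width: 0.0002
grip_force: 0.0
0.12 [ 0.09761775 -0.06784598  1.28033392]
0.1 [ 0.09782308 -0.06785934  1.53033383]
0.075 [ 0.09807975 -0.06787605  1.84283373]
0.0605 [ 0.09822861 -0.06788575  2.02408367]
[ 0.5559837  -0.08499482  0.24443338] [-0.16745097 -0.45372876  0.10826795]
```

Next I'll descend to a fingertip height of 0.095 (z shift 1.59), then look.

```bash
python3 -m inch '[0.1,-0.07,0.3,0,0,0, 0.1,-0.07,0.6,0,0,0, 0.1,-0.07,0.8,0,0,0,0.1,-0.07,1,0,0,0]' >/dev/null
python3 -m inch '[0,0,0.25,0,0,0, 0,0,0.45,0,0,0, 0,0,0.59,0,0,0, 0,0,0.59,0,0,0, 0,0,0.59,0,0,0]'
python3 - <<'E'
from h import *
a=cv2.resize(camera("top")[150:290,220:420,::-1],(400,280));b=cv2.resize(camera("side")[90:230,200:400,::-1],(800,560),interpolation=cv2.INTER_CUBIC)
b[:280,:400]=b[:280,:400];cv2.imwrite("pics/c.png",b);cv2.imwrite("pics/d.png",a);print(get_obs()["ft_force"])
E
```

```text
time: 2.9
position: [0.5611, -0.0775, 0.1171]
tool_rot: [0.98, 0.197, -0.0, -0.0]
ft_force: [0.2, -0.1, 0.0]
grip_width: 0.0002
grip_force: 0.0
[ 0.14279475  0.40581824 -0.1973276 ]
```

View pics/c.png

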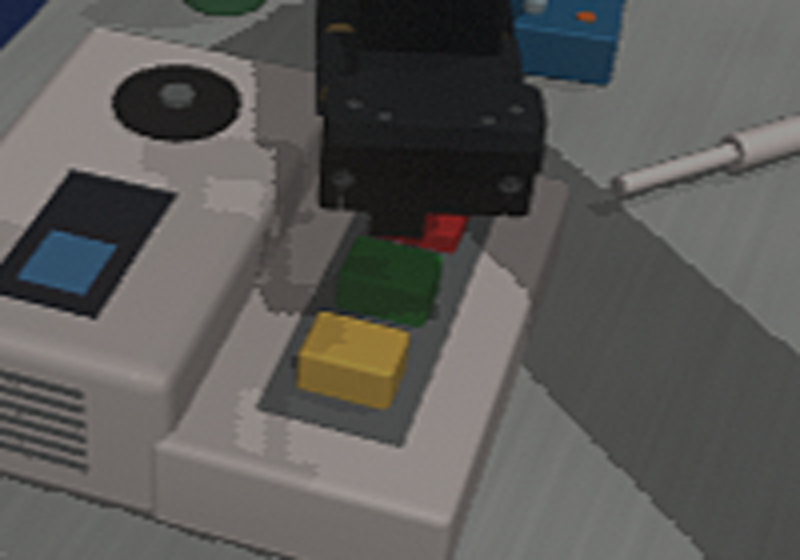

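The side picture shows the fingertip at about crop (398,240), roughly 20 mm above the green key's top, whose centre is at (390,262). That is where it should be, so I'll press slowly.

```bash
python3 -m inch '[0,0,0.1,0,0,0, 0,0,0.2,0,0,0, 0,0,0.24,0,0,0, 0,0,0.27,0,0,0, 0,0,0.3,0,0,0, 0,0,0.32,0,0,0, 0,0,0.34,0,0,0, 0,0,0.36,0,0,0, 0,0,0.38,0,0,0, 0,0,0.39,0,0,0, 0,0,0.39,0,0,0]'
```

```text
time: 3.92
position: [0.5614, -0.0765, 0.086]
tool_rot: [0.98, 0.198, -0.0, -0.0]
ft_force: [-1.3, 1.2, 2.6]
grip_width: 0.0004
grip_force: 1.1
```

Contact is confirmed with about 2.6 N of spring force. I'll press in small steps to the hard stop, where the force should jump.

```bash
python3 -m inch '[0,0,0.01,0,0,0, 0,0,0.02,0,0,0, 0,0,0.02,0,0,0]'
python3 -m inch '[0,0,0.01,0,0,0, 0,0,0.02,0,0,0, 0,0,0.02,0,0,0]'
```

```text
time: 4.17
position: [0.5615, -0.0765, 0.0854]
tool_rot: [0.98, 0.198, 0.0, -0.0]
ft_force: [-3.0, 0.0, 7.5]
grip_width: 0.0
grip_force: 3.7
time: 4.42
position: [0.5617, -0.0766, 0.0852]
tool_rot: [0.98, 0.198, 0.0, 0.0]
ft_force: [-4.5, 1.4, 16.4]
grip_width: 0.0007
grip_force: 8.3
```

The force jumped to 16 N with no further travel, which means the hard stop. I'll lift straight up and clear the view.

```bash
python3 -m inch '[0,0,-0.1,0,0,0, 0,0,-0.3,0,0,0, 0,0,-0.6,0,0,0, 0,0,-1,0,0,0]' >/dev/null
python3 -m inch '[0,0,-0.4,0,0,0, 0,0,-0.8,0,0,0, -0.4,0.3,-1,0,0,0, -0.8,0.6,-1,0,0,0, -1,0.8,-1,0,0,0, -1,0.8,-1,0,0,0]'
python3 -m inch '[-0.4,0.3,0,0,0,0, -0.7,0.5,0,0,0,0, -1,0.8,0,0,0,0, -1,0.8,0,0,0,0, -1,0.8,0,0,0,0]'
python3 - <<'E'
from h import *
a=cv2.resize(camera("side")[90:230,220:390,::-1],(680,560));cv2.imwrite("pics/e.png",a);print(get_obs()["ft_force"])
E
```

```text
time: 5.25
position: [0.5119, -0.1706, 0.2437]
tool_rot: [0.981, 0.196, 0.001, 0.002]
ft_force: [0.3, 0.2, -0.4]
grip_width: 0.0003
grip_force: 0.0
time: 5.67
position: [0.4637, -0.2577, 0.2428]
tool_rot: [0.981, 0.196, 0.0, 0.0]
ft_force: [0.9, 0.4, -0.2]
grip_width: -0.0
grip_force: 0.0
[-0.59419455 -0.46283182  0.04625235]
```

View pics/e.png

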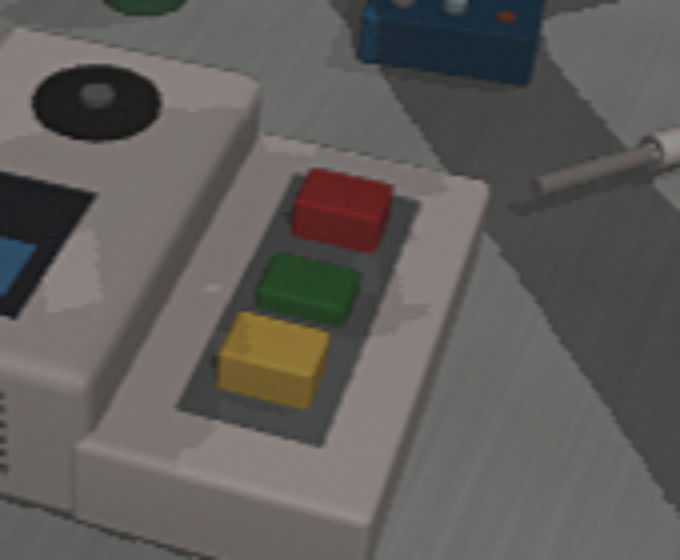

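The green key at crop (310,280) is now low and latched. Red at (342,200) has risen, and yellow at (272,350) is unchanged.

```bash
python3 -c "from rig import *;print(hand_in())"
```

```text
the job is handed in; nothing more can be done
None
```

The last picture before hand-in shows the green key latched down, the red key up and the yellow key untouched, with the gripper clear; the job was handed in at about 6 s, and no verdict came back.

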